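Move the dust extraction to the vase: cap the spare port, fit the fishtail hood

TASK

The octagonal unfired vase is about to be scraped, so bring the dust extraction to it: take the red blanking cap off the bench port beside the vase and push it fully home on the other, open port, and push the grey fishtail hood fully down onto the freed port, turned so that its notch drops over the port's lug and its mouth faces the vase. Lower both on without dropping them, let go, never touch the unfired vase, bottle and tea bowl with the arm or with the parts, and leave them, the turntable and the tool pot where they stand.

Things in the scene. Friction and masses are not known exactly. Their poses are not given: they have to be found in the camera images.
- port_work: Fixed port beside the vase, red cap on at the start. Flange 84 mm wide, 5 mm thick; upright tube 40 mm outside diameter, rim 49 mm above the bench, top 7 mm tapering to 35 mm. Yellow lug at the tube's -x side, 6 mm wide, out to 26 mm from the axis, up to 19 mm above the bench. Origin on the axis at bench height, z up; +x (yellow line on flange) points to the vase; yaw within 0.6 rad of world.
- port_spare: Second fixed port, same shape, origin and axes as port_work; open at the start, to be capped. The ports stand 0.30 to 0.43 m apart, left and right of the robot's centre line; which is which varies.
- cap: Red blanking cap, about 90 g, starts on port_work. Skirt 51 mm outside, 43 mm inside, 26 mm deep inside, 4 mm top. Origin at the centre of the skirt's lower rim, z up; any yaw. Home on a port its top rests on the tube's rim, origin 23 mm above the bench, skirt clear of the lug.
- cap_knob (a point): Middle of the cap's upright round knob, 28 mm in diameter and 30 mm high, on the cap's axis 45 mm above its origin: grip it here in any direction.
- hood: Grey fishtail hood, about 0.24 kg, standing upright on its round socket: 51 mm outside, 43 mm inside, 46 mm deep, notch 9 mm wide and 18 mm high in the lower rim at -x (yellow mark on top above it). Origin at the centre of the lower rim, z up, +x out of the mouth. Home: rim on the flange, origin 5 mm above bench, x along port x; more than about 0.1 rad off, it stops on the lug 14 mm high.
- hood_grip (a point): Middle of the hood's flat-sided box, on the socket's axis 66 mm above the hood's origin. Box 52 mm long (hood x), 44 mm wide (hood y), 40 mm high: grip the two flat sides. Centre of mass about 10 mm to hood +x of here.
- hood_mouth (a point): Middle of the hood's mouth opening, 86 mm along +x from the socket's axis and 66 mm above the hood's origin. The mouth flares to 90 mm wide (hood y) and spans 48 to 84 mm above the origin.
- wheel: Dark cast-iron turntable, 2.2 kg, disc 128 mm across, top 40 mm above the bench, standing loose, the vase on it. Origin on its axis at bench height, 150 to 165 mm from port_work's axis along that port's +x.
- vase: Unfired off-white octagonal vase on the turntable, 92 mm across at its widest, 150 mm tall, rim 190 mm above the bench. Loose, not to be touched. Origin at the centre of its foot, z up.
- bottle: Small round unfired off-white bottle vase, 66 mm across at 35 mm height, 122 mm tall, loose on the bench, not to be touched. It stands close by the spare port, 85 to 120 mm from its axis. Origin at the centre of its foot, z up.
- tool_pot: Blue glazed pot 76 mm across, 85 mm tall, loose on the bench; the tool handles in it reach 133 mm above the bench, within 40 mm of its axis. Origin at the centre of its foot, z up.
- bowl: Small unfired off-white tea bowl, 72 mm across, 48 mm tall, loose on the bench, not to be touched. Origin at the centre of its foot, z up.
Not all that is in view belongs to the job. Leave any pink look-alike of the hood alone. Several things have the shape of the cap; the one meant has the colours described above.

How it is judged:
By the outcome, as a careful person would: the job done as asked, in the order asked, and still so for the second after the job is handed in, with the robot touching nothing.
It also fails if it takes over 72 s, if anything falls off the work surface, if the arm or the gripper's body presses on something with over 40 N, if the wrist force passes 120 N, or if a joint passes its speed limit or range.

ROBOT

A 6-joint arm with a two-finger parallel gripper is mounted at the origin on the work surface. World frame = base frame: x ahead of the robot, y to its left, z up, the work surface at z = 0. Lengths are in m, angles in degrees, forces in N, time in s.
With the tool pointing down it reaches from about 0.3 to 0.825 m from the base axis. Payload 5.4 kg.
Tool frame: the origin (TCP) lies on the centre line of the jaws, within the pads' length; the fingertips stand 14 mm ahead of it and the grasp point (between the pads) lies 5 mm behind it; x points along the fingers, z is the direction in which the jaws open and shut, and the axes are right-handed (so a half turn about x gives the same grasp; the last joint's range is limited). The gripper opens to 92 mm and grips with 3 to 60 N. Pads are 20 mm wide; open, the fingers measure 128 mm over their backs; the gripper's body (75 mm by 189 mm) begins 69 mm behind the grasp point.
Start: joints at [-83.142, 9.076, 91.501, -0, 79.423, -12.038], TCP at [0.186, -0.544, 0.229] pointing down, gripper open.
Joint ranges: [-166.64, 166.64], [-54.1, 131.32], [10.49, 154.53], [-73.88, 253.88], [9.74, 151.15], [-171.62, 171.62]. Speed limits (degrees/s): [147.25, 147.25, 180, 180, 180, 180].

INTERFACE

Orientations are given as a 3x3 rotation matrix whose columns are the frame's x, y, z axes.
In Python, from station import get_state, grab_frame, calibration, finish_job, regions_of, place_of gives the robot as it stands. The module is installed in compiled form; this text tells all that it offers.
- The arm moves only by the tool carry_out, never from a script. Its argument "steps" is one flat list of numbers, 7 for each row, row after row: the closure in counts, from 0 (fully open) to 255 (shut), then the shift along the world's x, y, z in mm, then the turn, a rotation vector about the world's x, y, z in rad. In form: [gripper, dx, dy, dz, wx, wy, wz, gripper, dx, dy, dz, wx, wy, wz, ...]. A call has 1 to 12 rows; each row shifts and turns the commanded pose from where the row before left it; what a row does not reach is not made up. A row lasts 1/10 s, in which the tool goes at most 50 mm and 8.59 degrees, less where a joint would pass 70% of its speed; a pose out of reach is approached as far as the arm can. A call with a gripper value outside its range is refused whole. The fingers move at their own pace and stop on an object; the grip force is fixed at half the most. Time passes only in rows, so rows that do not move let the fingers close. It gives the time, the measured TCP pose, the force and the opening at its end, in the units of the state.
- get_state(): the state, without advancing time (a new reading comes with each control period).
- grab_frame(name): name is "side" or "top" or "wrist"; returns the picture (420x560x3 uint8, blue, green, red); there is no depth.
- calibration(name): a dict with "camera_matrix" (3x3 intrinsics, pixels), "rvec" (rotation vector, rad) and "tvec" (3), from world to camera coordinates, as OpenCV has them. Camera axes: x right, y down, z forward; pixel columns grow to the right and rows downward; lengths in m; the calibration is good to about 2 mm. A picture is of the moment at which its call begins: read the wrist's pose just before it. calibration takes no time and is no camera call; for the wrist camera it gives the pose at the moment of the call.
- finish_job(): hands the job in, once; it reports no verdict.
Trained networks look in the newest picture that a camera, given by its name, has taken for a name from the list of things; names that differ only in an ending like _2 or _b are one class to them, and where a whole thing is asked for, a point or a joint stands for the part that bears it (a point fixed in the world has none). Each returns a list of dicts, best first, with "confidence" (0 to 1); they miss things now and then, are a little off and sometimes report something else, mostly with a low value. They report only what shows in the picture. A call takes as long as a camera call. They do not tell look-alikes from the thing itself.
- regions_of(label, camera): "region" (420x560 bool, what is visible of it).
- place_of(label, camera): "xyz" ([x, y, z] in m, in the coordinates of the camera as it stood for that picture, good to about 4 mm: a listed point, or the origin of a listed thing).
The state is a dict: "time_s": time; "q": joint angles; "joint_vel": joint speeds; "effort": joint torques, N m; "position": TCP position; "eef_rot": TCP orientation; "wrist_force": force on the tool from outside, world axes, zero at the start; "moment": the same for the moment, N m; "width": finger opening in m.
Only numpy, scipy, OpenCV 4.12 (cv2) and the standard library are available. Lean on these libraries where they do the work, as an engineer would, in place of code of your own. Each camera call takes 0.05 s, during which the arm holds its last target.

## Working session

There is one attempt and no reset: what is moved stays moved. The work goes in short steps, Python scripts to look and compute and a tool call to move; the robot and the scene stay as the last step left them, time stands still between calls to the robot, and variables do not carry over. Pictures are saved under pics/ and viewed, and the job is handed in when it is done.

Besides the shell and the picture viewer there is one more tool, called after "Emit:" by a JSON object that holds its "fn" and its "kwargs". carry_out: Moves the arm, as the interface text tells. Its arguments: {"type":"object","properties":{"steps":{"type":"array"}},"required":["steps"]}

```bash
mkdir -p pics; ls; python3 - <<'E'
from station import *
import cv2
s=get_state();print(s)
for n in ("side","top","wrist"):
    cv2.imwrite(f"pics/{n}0.png",grab_frame(n)); c=calibration(n);print(n,c)
E
```

```text
pics
{'time_s': 0.0, 'q': array([-8.31429620e+01,  9.11163479e+00,  9.15717246e+01, -1.44525637e-03,
        7.94223223e+01, -1.20378418e+01]), 'joint_vel': array([ 0.03090781,  0.00075169,  0.09838053, -0.04483438, -0.00211404,
       -0.03225694]), 'effort': array([-2.85833856e-03, -3.85566330e+01, -3.22114706e+01,  6.99300296e-02,
        3.77991039e-02, -1.35817868e-04]), 'position': array([ 0.18610367, -0.5434193 ,  0.22763277]), 'eef_rot': array([[-2.44837017e-04,  9.46112839e-01,  3.23837051e-01],
       [ 1.82833981e-03,  3.23836943e-01, -9.46111141e-01],
       [-9.99998299e-01,  3.60441143e-04, -1.80910304e-03]]), 'wrist_force': array([ 0.4863322 ,  0.07083109, -0.47787633]), 'moment': array([-0.01274923, -0.00172559,  0.0714427 ]), 'width': 0.09202377034322197}
side {'camera_matrix': array([[426.05755529,   0.        , 278.57061001],
       [  0.        , 426.05755529, 220.78482998],
       [  0.        ,   0.        ,   1.        ]]), 'rvec': array([ 0.84389402, -2.49355401,  1.11391461]), 'tvec': array([0.43407258, 0.27811277, 0.80739146])}
top {'camera_matrix': array([[478.90020631,   0.        , 282.60314287],
       [  0.        , 478.90020631, 202.30755352],
       [  0.        ,   0.        ,   1.        ]]), 'rvec': array([ 2.16276233, -2.15257216,  0.15407479]), 'tvec': array([-0.00972722,  0.52878977,  1.12792532])}
wrist {'camera_matrix': array([[334.93074244,   0.        , 277.0212666 ],
       [  0.        , 334.93074244, 204.22422439],
       [  0.        ,   0.        ,   1.        ]]), 'rvec': array([-2.36541567,  1.68881601,  0.23916782]), 'tvec': array([-0.57392528, -0.0311917 ,  0.39158532])}
```

View pics/side0.png

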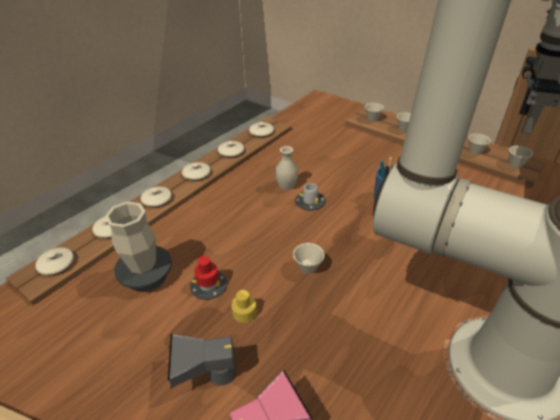

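View pics/top0.png

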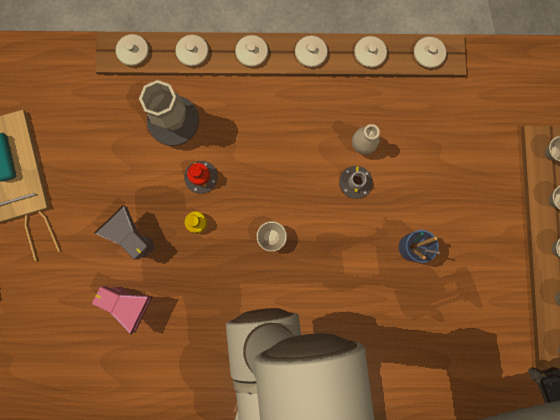

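View pics/wrist0.png

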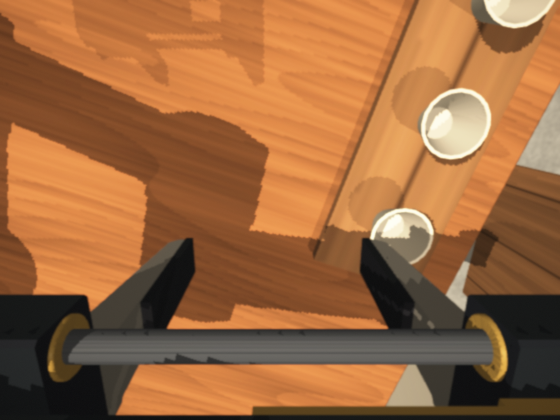

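The red cap sits on the work port at top (198,175) and side (206,272). The yellow cap at top (195,222) is a look-alike. The grey hood is at top (125,232) and the pink look-alike at (122,307). The spare port is at top (356,181), with the bottle at (368,138). Next I'll measure them.

```bash
cat > h.py <<'E'
from station import *
import cv2, numpy as np
np.set_printoptions(precision=4,suppress=True)
def pose(c): 
    R,_=cv2.Rodrigues(np.array(c["rvec"],float)); return R,np.array(c["tvec"]).ravel()
def toworld(p,c):
    R,t=pose(c); return R.T@(np.asarray(p)-t)
def ray(uv,c):
    R,t=pose(c);K=c["camera_matrix"]; d=R.T@np.linalg.solve(K,[uv[0],uv[1],1.]); return -R.T@t,d/np.linalg.norm(d)
def atz(uv,c,z):
    o,d=ray(uv,c); return o+d*(z-o[2])/d[2]
def proj(P,c):
    return cv2.projectPoints(np.atleast_2d(np.asarray(P,float)),np.array(c["rvec"],float),np.array(c["tvec"],float),c["camera_matrix"],None)[0][:,0]
def tri(uvs,cs):
    A=np.zeros((3,3));b=np.zeros(3);L=[]
    for uv,c in zip(uvs,cs):
        o,d=ray(uv,c);M=np.eye(3)-np.outer(d,d);A+=M;b+=M@o;L.append((o,d))
    p=np.linalg.solve(A,b); return p,[np.linalg.norm((np.eye(3)-np.outer(d,d))@(p-o)) for o,d in L]
E
python3 - <<'E'
from h import *
for n in ("top","side"):
    c=calibration(n)
    for l in ("port_work","port_spare","cap","cap_knob","hood","hood_grip","hood_mouth","wheel","vase","bottle","tool_pot","bowl"):
        for r in place_of(l,n)[:4]:
            if r["confidence"]<.25: continue
            w=toworld(r["xyz"],c);print(n,l,round(r["confidence"],2),w,proj(w,c)[0].round())
import cv2
im=grab_frame("top"); cv2.imwrite("pics/crop_l.png",cv2.resize(im[70:270,80:280],None,fx=3,fy=3,interpolation=cv2.INTER_CUBIC))
cv2.imwrite("pics/crop_r.png",cv2.resize(im[100:260,300:460],None,fx=3.5,fy=3.5,interpolation=cv2.INTER_CUBIC))
print(get_state()["time_s"])
E
```

```text
top port_work 0.68 [ 0.6005  0.2    -0.0034] [200. 176.]
top port_spare 0.81 [ 0.5856 -0.1884  0.0005] [354. 182.]
top port_spare 0.3 [0.7357 0.2675 0.0392] [172. 119.]
top cap 0.74 [0.5968 0.1972 0.0264] [200. 175.]
top cap 0.66 [0.4776 0.2053 0.0004] [197. 224.]
top cap_knob 0.95 [0.479  0.2054 0.044 ] [194. 222.]
top cap_knob 0.91 [0.5969 0.1973 0.0673] [197. 172.]
top hood 0.88 [0.2977 0.3927 0.0013] [117. 298.]
top hood 0.72 [0.4187 0.3344 0.002 ] [143. 248.]
top hood 0.64 [0.483  0.4003 0.0658] [109. 219.]
top hood_grip 0.97 [0.2969 0.3927 0.0634] [108. 300.]
top hood_grip 0.59 [0.4259 0.3323 0.0672] [137. 244.]
top hood_mouth 0.84 [0.4847 0.4009 0.0669] [108. 218.]
top hood_mouth 0.69 [0.2606 0.3161 0.067 ] [141. 316.]
top wheel 0.74 [ 0.7379  0.265  -0.0017] [176. 123.]
top vase 0.88 [0.7363 0.2676 0.0408] [172. 118.]
top vase 0.65 [ 0.6807 -0.2081 -0.0005] [362. 145.]
top bottle 0.61 [ 0.6812 -0.2086 -0.0015] [362. 145.]
top tool_pot 0.57 [ 0.425  -0.3254  0.0027] [411. 246.]
top tool_pot 0.43 [ 0.4474  0.0175 -0.0015] [272. 237.]
top bowl 0.74 [ 0.45    0.0169 -0.0012] [273
[... 431 characters left out ...]
264.]
side cap_knob 0.65 [0.5978 0.1981 0.0044] [208. 284.]
side hood 0.92 [0.4264 0.3423 0.0013] [219. 374.]
side hood_grip 0.85 [0.4241 0.3333 0.0655] [220. 353.]
side hood_grip 0.58 [0.4275 0.3349 0.0054] [221. 370.]
side hood_mouth 0.82 [0.2671 0.3091 0.0669] [298. 393.]
side hood_mouth 0.77 [0.4884 0.3927 0.0648] [171. 357.]
side wheel 0.85 [0.7387 0.2664 0.0028] [145. 274.]
side wheel 0.58 [ 0.5886 -0.1908  0.0039] [309. 200.]
side wheel 0.51 [0.7379 0.2655 0.0406] [142. 263.]
side wheel 0.32 [ 0.4243 -0.3228  0.0051] [385. 197.]
side vase 0.92 [0.739  0.267  0.0433] [141. 263.]
side bottle 0.83 [ 0.686  -0.2042  0.0048] [285. 185.]
side bowl 0.98 [0.4488 0.0204 0.0001] [307. 268.]
1.4
```

View pics/crop_l.png

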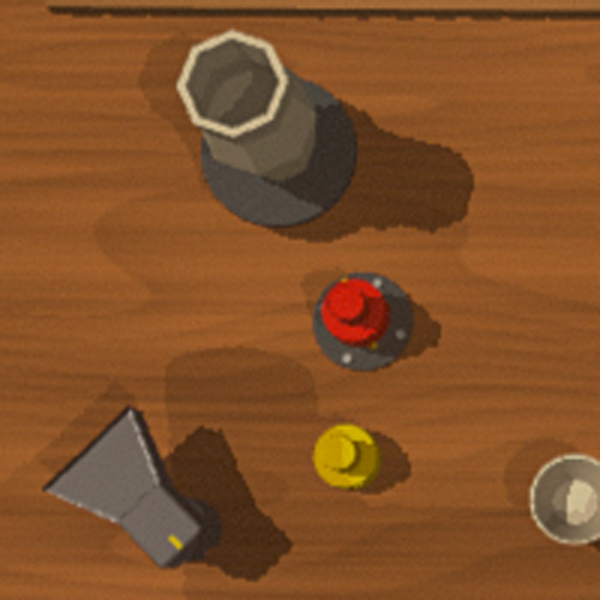

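View pics/crop_r.png

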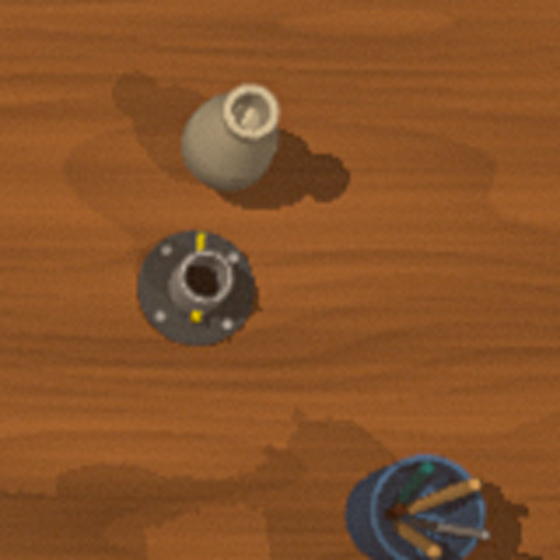

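```bash
python3 - <<'E'
from h import *
s=get_state();c=calibration("wrist");R,t=pose(c);E=s["eef_rot"];p=s["position"]
print("cam in tool",E.T@(-R.T@t-p)); print("cam axes in tool\n",E.T@R.T)
print("tcp px",proj(p,c), "tool x+1", proj(p+E[:,0]*.16,c))
o,d=ray((277,204),c);print("world cam",o,"centre hits",o+d*(-o[2]/d[2]))
print(s["position"],s["time_s"])
E
```

```text
cam in tool [-0.156   0.078  -0.0001]
cam axes in tool
 [[ 0.0006 -0.2753  0.9614]
 [ 0.0006 -0.9614 -0.2753]
 [ 1.      0.0007 -0.0004]]
tcp px [[277.3569 266.8409]] tool x+1 [[277.2918 191.8813]]
world cam [ 0.26   -0.5186  0.3847] centre hits [ 0.156 -0.554  0.   ]
[ 0.1862 -0.544   0.2286] 1.4
```

Emit:
{"fn": "carry_out", "kwargs": {"steps": [0, 34, 32, 2, 0, 0, 0.148, 0, 34, 32, 2, 0, 0, 0.148, 0, 34, 32, 2, 0, 0, 0.148, 0, 34, 32, 2, 0, 0, 0.148, 0, 34, 32, 2, 0, 0, 0.148, 0, 34, 32, 2, 0, 0, 0.148, 0, 34, 32, 2, 0, 0, 0.148, 0, 34, 32, 2, 0, 0, 0.148, 0, 34, 32, 2, 0, 0, 0.148, 0, 34, 32, 2, 0, 0, 0.148, 0, 34, 32, 2, 0, 0, 0.148, 0, 0, 0, 0, 0, 0, 0.1]}}

```text
time_s: 2.6
position: [0.5632, -0.1878, 0.2508]
eef_rot: [[0.002, -0.478, 0.879], [0.001, 0.879, 0.478], [-1.0, 0.0, 0.002]]
wrist_force: [-0.3, 0.1, 0.3]
width: 0.0919
```

```bash
cat > look.py <<'E'
import sys,pickle
from h import *
tag=sys.argv[1]; labs=sys.argv[2].split(",") if len(sys.argv)>2 else []
s=get_state();c=calibration("wrist");im=grab_frame("wrist")
cv2.imwrite(f"pics/{tag}.png",im);pickle.dump((s,c,im),open(f"{tag}.pkl","wb"))
print("t",s["time_s"],"p",s["position"],"zyaw",np.arctan2(s["eef_rot"][1,2],s["eef_rot"][0,2]),"vel",np.abs(s["joint_vel"]).max(),"w",s["width"],"F",s["wrist_force"],"xcol",s["eef_rot"][:,0],"q",s["q"])
for l in labs:
    for r in place_of(l,"wrist")[:3]:
        if r["confidence"]>.25:
            w=toworld(r["xyz"],c);print(l,round(r["confidence"],2),w,proj(w,c)[0].round(1))
E
python3 look.py w1 port_spare,bottle
```

```text
t 2.6 p [ 0.5632 -0.1878  0.2508] zyaw 0.49792452265765913 vel 58.025370330397294 w 0.09189090042789548 F [-0.3016  0.1466  0.2779] xcol [ 0.0017  0.0012 -1.    ] q [-30.1513  10.9539  86.8569   0.109   82.1387 -58.6952]
port_spare 0.75 [ 0.5865 -0.1818  0.0009] [295.2 179.1]
bottle 0.66 [ 0.678  -0.2052 -0.0055] [347.2 226.4]
```

View pics/w1.png

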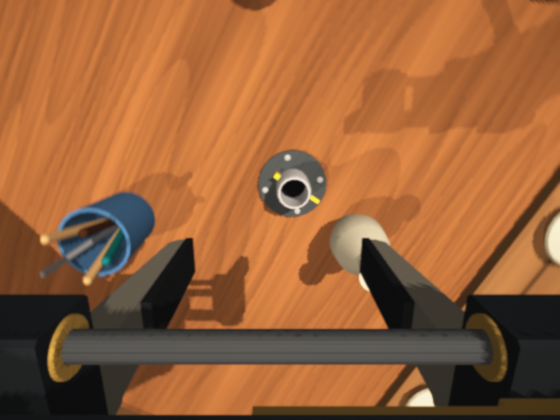

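The spare port's flange is centred near (292,184) and the bottle near (358,245). The arm was still settling, so I'll retake the picture and fit the ring.

```bash
python3 look.py w2 port_spare,bottle; python3 - <<'E'
import pickle
from h import *
s,c,im=pickle.load(open("w2.pkl","rb"))
cv2.imwrite("pics/w2c.png",cv2.resize(im[130:240,240:350],None,fx=6,fy=6,interpolation=cv2.INTER_CUBIC))
E
```

```text
t 2.75 p [ 0.5603 -0.1918  0.2504] zyaw 0.4856318716210271 vel 1.5479508227532843 w 0.09159990240916309 F [ 0.4934  0.1705 -0.2704] xcol [-0.0004 -0.0001 -1.    ] q [-30.566   10.8106  87.0586  -0.0185  82.148  -58.3881]
port_spare 0.96 [ 0.5856 -0.1815 -0.0014] [298.8 176.3]
bottle 0.57 [ 0.6816 -0.2084 -0.0029] [353.5 228.2]
```

View pics/w2c.png

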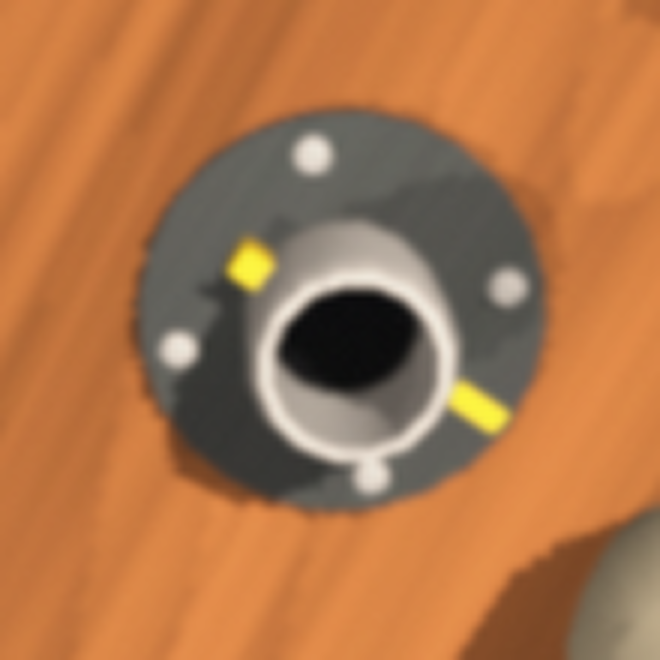

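```bash
python3 - <<'E'
import pickle
from h import *
s,c,im=pickle.load(open("w2.pkl","rb"));ct=calibration("top")
print("flange wrist",atz((296.8,181.1),c,.004),"rim wrist",atz((299.4,190.6),c,.049))
print("flange top",atz((356.2,182),ct,.004),"rim top",atz((358.5,178.7),ct,.049))
print("tri rim",tri([(299.4,190.6),(358.5,178.7)],[c,ct]),"tri flange",tri([(296.8,181.1),(356.2,182)],[c,ct]))
# lug (crop 250,265) line end
a=atz((250/6+239.6,265/6+129.6),c,.019);b=atz((479/6+239.6,407/6+129.6),c,.005);print("lug",a,"line",b,np.arctan2(*(b-a)[[1,0]]))
E
```

```text
flange wrist [ 0.5855 -0.187   0.004 ] rim wrist [ 0.5863 -0.1878  0.049 ]
flange top [ 0.5854 -0.1922  0.004 ] rim top [ 0.5856 -0.1905  0.049 ]
tri rim (array([ 0.6121, -0.215 , -0.0974]), [np.float64(0.0006954660763452971), np.float64(0.0006954660763453205)]) tri flange (array([ 0.5788, -0.183 ,  0.0445]), [np.float64(0.002514611629480597), np.float64(0.0025146116294806078)])
lug [ 0.5629 -0.1855  0.019 ] line [ 0.6201 -0.1919  0.005 ] -0.11121047366943308
```

Emit:
{"fn": "carry_out", "kwargs": {"steps": [0, 1, 36, 0, 0, 0, 0.14, 0, 1, 36, 0, 0, 0, 0.14, 0, 1, 36, 0, 0, 0, 0.14, 0, 1, 36, 0, 0, 0, 0.14, 0, 1, 36, 0, 0, 0, 0.14, 0, 1, 36, 0, 0, 0, 0.14, 0, 1, 36, 0, 0, 0, 0.14, 0, 1, 36, 0, 0, 0, 0.14, 0, 1, 36, 0, 0, 0, 0.14, 0, 1, 36, 0, 0, 0, 0.14, 0, 1, 20, 0, 0, 0, 0.13, 0, 0, 0, 0, 0, 0, 0]}}

```text
time_s: 4.1
position: [0.5709, 0.1894, 0.2506]
eef_rot: [[-0.0, -0.901, -0.433], [0.001, -0.433, 0.901], [-1.0, -0.0, 0.001]]
wrist_force: [-0.2, -0.5, -0.8]
width: 0.0916
```

```bash
python3 -c "
from station import *
grab_frame('top');grab_frame('top')"; python3 look.py w3 port_work,cap_knob,cap,wheel,hood_grip,hood_mouth,hood; python3 - <<'E'
import pickle
from h import *
s,c,im=pickle.load(open("w3.pkl","rb"))
u=proj([.6,.2,.03],c)[0].astype(int);print(u)
x,y=u[0]-60,u[1]-60
cv2.imwrite("pics/w3c.png",cv2.resize(im[y:y+120,x:x+120],None,fx=5,fy=5,interpolation=cv2.INTER_CUBIC))
E
```

```text
t 4.2 p [0.5712 0.1871 0.2506] zyaw 2.0134291157912276 vel 1.0495361930310634 w 0.09218411352142028 F [-0.1229 -0.1703 -0.1366] xcol [-0.0001 -0.0006 -1.    ] q [   6.644    12.1191   85.5387   -0.0335   82.3522 -108.7125]
port_work 0.55 [0.4227 0.3361 0.0022] [446.8 114.9]
port_work 0.38 [0.5987 0.2009 0.0677] [277.5 214.4]
port_work 0.29 [ 0.4452  0.0167 -0.0018] [184.6   3.3]
cap_knob 0.9 [0.6    0.2026 0.07  ] [278.4 216.7]
cap_knob 0.8 [0.4845 0.2039 0.0463] [327.2 114.7]
cap 0.98 [0.5989 0.1986 0.0226] [275.6 202.2]
cap 0.96 [0.4799 0.2059 0.0022] [325.1 111.1]
cap 0.3 [0.4198 0.3386 0.0672] [482.9 114.3]
wheel 0.61 [0.7354 0.2677 0.0006] [278.6 304.8]
hood_grip 0.83 [0.4212 0.3372 0.0648] [479.5 115. ]
hood_mouth 0.93 [0.485  0.3993 0.0692] [496.1 198.7]
hood 0.81 [0.2995 0.3947 0.0034] [555.   33.2]
hood 0.64 [0.4238 0.3343 0.001 ] [444.4 115. ]
[276 205]
```

View pics/w3.png

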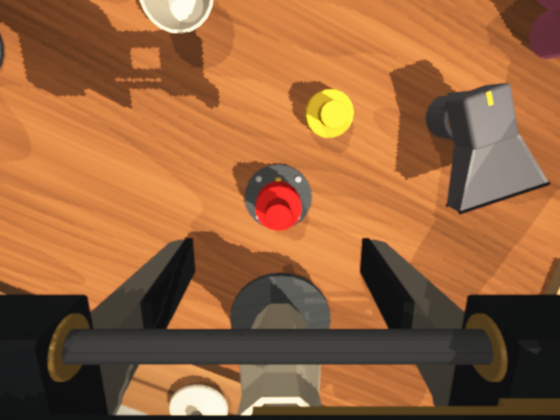

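View pics/w3c.png

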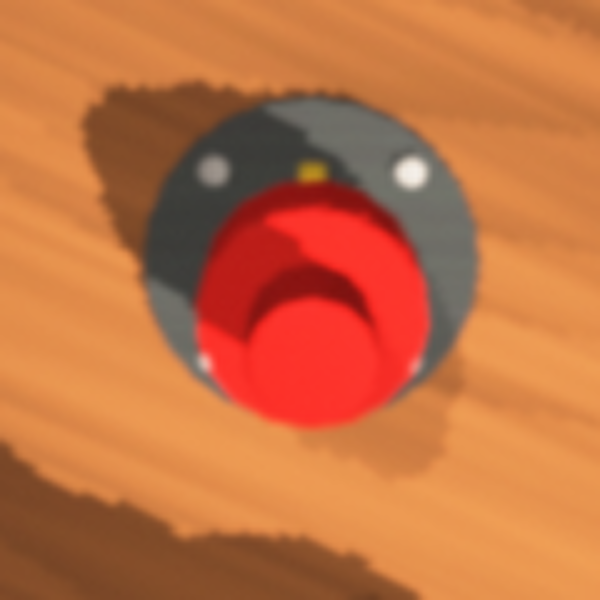

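The red cap, on the port with the lug and bolts, is at (278,206) and is the one meant. The yellow one at (330,113) stands on the bare bench.

```bash
python3 - <<'E'
import pickle
from h import *
s,c,im=pickle.load(open("w3.pkl","rb"));ct=calibration("top")
f=lambda a,b:(216+a/5-.4,145+b/5-.4)
k=f(315,361);print("knobtop",atz(k,c,.083)); 
fl=f(313,(98+430)/2);print("flange",atz(f(313,264),c,.004))
lug=atz(f(312,170),c,.019);print("lug",lug)
# top crop: knob top center (347,303)/3+(80,70)
kt=(347/3+80-.3,303/3+70-.3);print("top knob",atz(kt,ct,.083)); print("tri",tri([k,kt],[c,ct]))
# side knob
cs=calibration("side");ims=grab_frame("side");cv2.imwrite("pics/s1.png",cv2.resize(ims[240:310,170:260],None,fx=8,fy=8,interpolation=cv2.INTER_CUBIC))
P=atz(k,c,.083)
for w in (np.array([.7364,.2667,0]),):
    d=w-P;print("yaw wheel",np.arctan2(d[1],d[0]),np.hypot(d[0],d[1])); d=P-lug;print("yaw lug",np.arctan2(d[1],d[0]),np.hypot(d[0],d[1]))
print(get_state()["position"])
E
```

```text
knobtop [0.5962 0.201  0.083 ]
flange [0.5966 0.201  0.004 ]
lug [0.5725 0.1892 0.019 ]
top knob [0.5961 0.198  0.083 ]
tri (array([0.5985, 0.2011, 0.0732]), [np.float64(0.0013753020087415512), np.float64(0.0013753020087415699)])
yaw wheel 0.43840417441559576 0.15488418642540727
yaw lug 0.4600037888042498 0.02642669407740321
[0.5713 0.1876 0.2507]
```

View pics/s1.png

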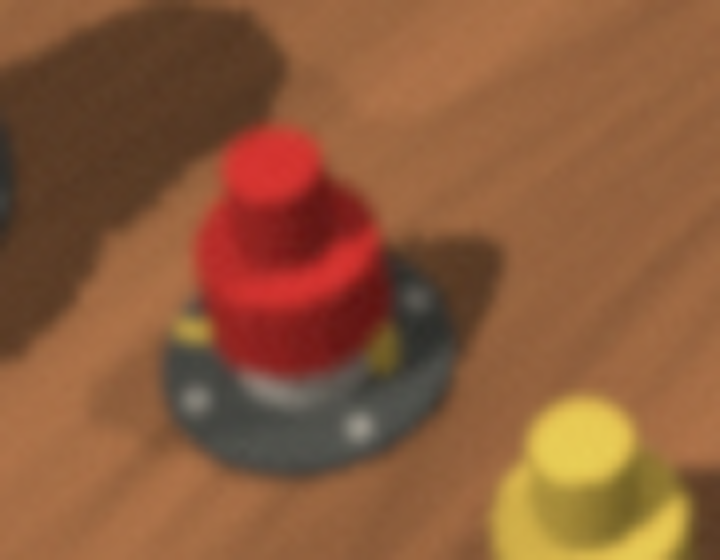

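```bash
python3 - <<'E'
import pickle
from h import *
s,c,im=pickle.load(open("w3.pkl","rb"));cs=calibration("side");ct=calibration("top")
k=(278.6,216.8);ks=(204,260.4);kt=(195.4,170.7)
print(tri([k,ks],[c,cs]),tri([kt,ks],[ct,cs]),tri([k,kt,ks],[c,ct,cs]))
E
```

```text
(array([0.595 , 0.2003, 0.0857]), [np.float64(0.0003672076709389044), np.float64(0.00036720767093874617)]) (array([0.5965, 0.1983, 0.0828]), [np.float64(0.00048243552361213886), np.float64(0.00048243552361211897)]) (array([0.5959, 0.1993, 0.084 ]), [np.float64(0.0015171241584307374), np.float64(0.0015002442560445627), np.float64(9.059802246487846e-05)])
```

Emit:
{"fn": "carry_out", "kwargs": {"steps": [0, 13, 6, -20, 0, 0, 0, 0, 12, 6, -20, 0, 0, 0, 0, 0, 0, -30, 0, 0, 0, 0, 0, 0, -30, 0, 0, 0, 0, 0, 0, -25, 0, 0, 0, 0, 0, 0, -15, 0, 0, 0, 0, 0, 0, 0, 0, 0, 0, 0, 0, 0, 0, 0, 0, 0]}}

```text
time_s: 5.45
position: [0.5968, 0.2, 0.1116]
eef_rot: [[0.001, -0.902, -0.431], [0.0, -0.431, 0.902], [-1.0, -0.001, -0.0]]
wrist_force: [1.1, 0.3, 1.3]
width: 0.0919
```

```bash
python3 look.py w4
```

```text
t 5.45 p [0.5968 0.2    0.1116] zyaw 2.016888311671659 vel 1.132211555734003 w 0.09191706069667908 F [1.138  0.3134 1.3102] xcol [ 0.0012  0.0001 -1.    ] q [   7.5501   23.0985   88.2171   -0.0021   68.6168 -108.0083]
```

View pics/w4.png

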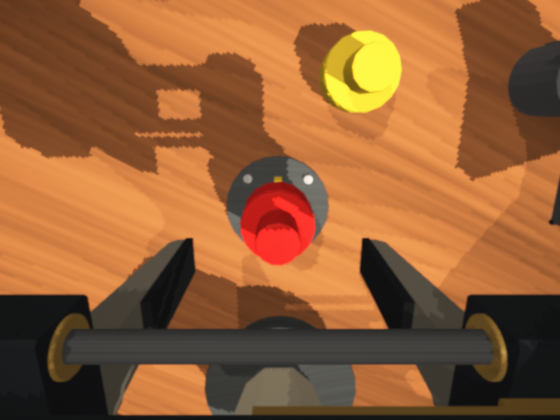

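Knob top is at (278,243), centred between the jaws. I'll descend and grip.

```bash
python3 - <<'E'
import pickle
from h import *
s,c,im=pickle.load(open("w4.pkl","rb"))
hsv=cv2.cvtColor(im,cv2.COLOR_BGR2HSV)
m=((hsv[...,1]>180)&((hsv[...,0]<8)|(hsv[...,0]>172))&(hsv[...,2]>60)).astype(np.uint8)
ys,xs=np.nonzero(m[150:280,220:340]);print(xs.min()+220,xs.max()+220,ys.min()+150,ys.max()+150)
cv2.imwrite("pics/w4c.png",cv2.resize(im[145:275,215:345],None,fx=5,fy=5,interpolation=cv2.INTER_CUBIC))
E
```

```text
241 314 182 264
```

View pics/w4c.png

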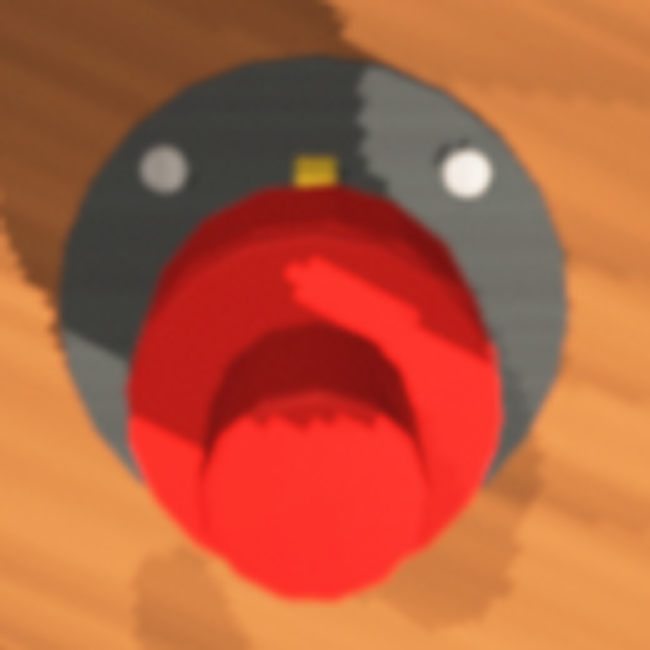

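```bash
python3 - <<'E'
import pickle
from h import *
s,c,im=pickle.load(open("w4.pkl","rb"))
f=lambda a,b:(215+a/5-.4,145+b/5-.4)
for n,P in (("knob",atz(f(316,497),c,.083)),("lug",atz(f(315,170),c,.019)),("boltL",atz(f(164,169),c,.006)),("boltR",atz(f(466,172),c,.006))):
    print(n,P,s["eef_rot"].T@(P-s["position"]))
E
```

```text
knob [0.5967 0.2008 0.083 ] [ 0.0286 -0.0002  0.0007]
lug [0.5729 0.1894 0.019 ] [0.0925 0.0262 0.0007]
boltL [0.5855 0.1688 0.006 ] [ 0.1055  0.0237 -0.0233]
boltR [0.5652 0.2123 0.006 ] [0.1055 0.0233 0.0247]
```

Emit:
{"fn": "carry_out", "kwargs": {"steps": [0, 0, 0, -20, 0, 0, 0, 0, 0, 0, -15, 0, 0, 0, 0, 0, 0, -4, 0, 0, 0, 0, 0, 0, 0, 0, 0, 0]}}

```text
time_s: 5.9
position: [0.5958, 0.2, 0.0712]
eef_rot: [[-0.001, -0.902, -0.432], [-0.0, -0.432, 0.902], [-1.0, 0.001, 0.0]]
wrist_force: [0.3, -0.7, 0.4]
width: 0.0921
```

Emit:
{"fn": "carry_out", "kwargs": {"steps": [255, 0, 0, 0, 0, 0, 0, 255, 0, 0, 0, 0, 0, 0, 255, 0, 0, 0, 0, 0, 0, 255, 0, 0, 0, 0, 0, 0, 255, 0, 0, 0, 0, 0, 0, 255, 0, 0, 0, 0, 0, 0, 255, 0, 0, 0, 0, 0, 0, 255, 0, 0, 0, 0, 0, 0]}}

```text
time_s: 6.7
position: [0.5962, 0.2, 0.0716]
eef_rot: [[-0.0, -0.902, -0.432], [-0.0, -0.432, 0.902], [-1.0, 0.0, 0.0]]
wrist_force: [0.3, -0.2, -0.2]
width: 0.0301
```

```bash
python3 -c "
from h import *
s=get_state();print(s['width'],s['position'],s['wrist_force'],s['moment'],s['eef_rot'])"
```

```text
0.03007006682596703 [0.5962 0.2    0.0716] [ 0.3498 -0.2499 -0.2481] [ 0.0352 -0.166  -0.0096] [[-0.0001 -0.9021 -0.4316]
 [-0.     -0.4316  0.9021]
 [-1.      0.0001  0.    ]]
```

Emit:
{"fn": "carry_out", "kwargs": {"steps": [255, 0, 0, 0, 0, 0, 0, 255, 0, 0, 0, 0, 0, 0, 255, 0, 0, 0, 0, 0, 0, 255, 0, 0, 5, 0, 0, 0, 255, 0, 0, 10, 0, 0, 0, 255, 0, 0, 0, 0, 0, 0]}}

```text
time_s: 7.3
position: [0.5975, 0.2002, 0.0888]
eef_rot: [[0.003, -0.902, -0.432], [0.0, -0.432, 0.902], [-1.0, -0.003, -0.001]]
wrist_force: [-0.8, -0.2, -1.2]
width: 0.0271
```

```bash
python3 look.py w5
```

```text
t 7.3 p [0.5975 0.2002 0.0888] zyaw 2.017038277212505 vel 1.0287063414970197 w 0.027080088877560565 F [-0.811  -0.2038 -1.1835] xcol [ 0.0035  0.0005 -1.    ] q [   7.5556   24.686    88.9184    0.0009   66.1961 -108.0127]
```

View pics/w5.png

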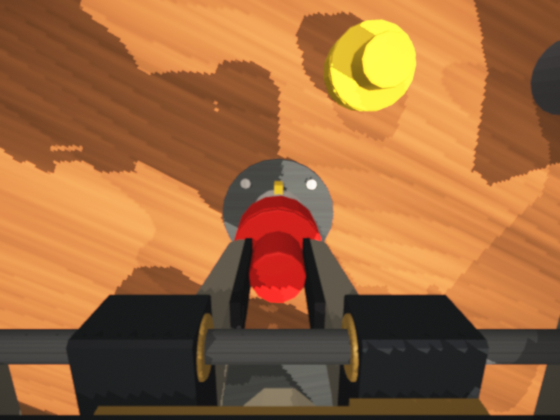

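Opening is 27 mm on the knob, and the picture shows the cap up with the jaws on it at (277,270). I'll lift, carry it across to the spare port, and stop above it.

Emit:
{"fn": "carry_out", "kwargs": {"steps": [255, 0, 0, 20, 0, 0, 0, 255, 0, 0, 30, 0, 0, 0, 255, -1, -43, 30, 0, 0, -0.07, 255, -1, -43, 0, 0, 0, -0.07, 255, -2, -43, 0, 0, 0, -0.07, 255, -1, -43, 0, 0, 0, -0.07, 255, -1, -43, 0, 0, 0, -0.07, 255, -1, -43, 0, 0, 0, -0.07, 255, -1, -43, 0, 0, 0, -0.07, 255, -1, -43, 0, 0, 0, -0.07, 255, -1, -43, 0, 0, 0, -0.07, 255, 0, 0, 0, 0, 0, 0]}}

```text
time_s: 8.55
position: [0.5858, -0.1902, 0.1654]
eef_rot: [[0.001, -0.982, 0.189], [-0.002, 0.189, 0.982], [-1.0, -0.001, -0.002]]
wrist_force: [-0.8, -0.4, -0.3]
width: 0.0273
```

```bash
python3 -c "
from station import *
grab_frame('top');grab_frame('top')"; python3 look.py w6 port_spare,bottle,cap,cap_knob;  python3 - <<'E'
from h import *
im=grab_frame("top");cv2.imwrite("pics/t6.png",cv2.resize(im[100:240,280:440],None,fx=4,fy=4))
E
```

```text
t 8.65 p [ 0.586  -0.1856  0.165 ] zyaw 1.3856074301408146 vel 2.286771679430452 w 0.027342878797359794 F [ 0.0643  0.561  -1.3927] xcol [-0.0003  0.0006 -1.    ] q [ -28.8363   17.8723   88.4857    0.0232   73.6708 -108.2323]
port_spare 0.84 [ 0.5887 -0.1866  0.0011] [276.  193.4]
cap 0.65 [ 0.5872 -0.1845  0.1137] [278.2 232.1]
cap_knob 0.73 [ 0.5877 -0.1862  0.1625] [275.7 266.7]
cap_knob 0.42 [ 0.4216 -0.3275 -0.0003] [82.5 39.5]
```

View pics/w6.png

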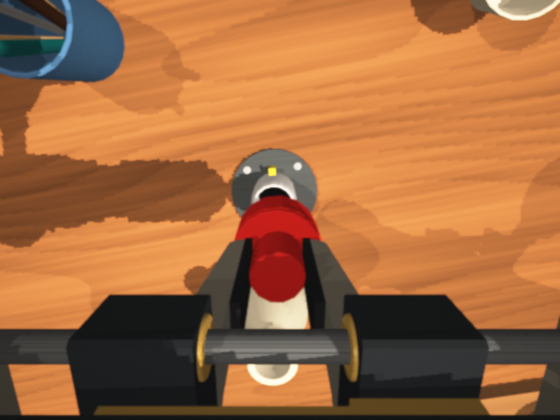

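```bash
python3 - <<'E'
import pickle
from h import *
s,c,im=pickle.load(open("w6.pkl","rb"))
cv2.imwrite("pics/w6c.png",cv2.resize(im[140:310,215:335],None,fx=4.5,fy=4.5,interpolation=cv2.INTER_CUBIC)[:600*2])
# overlay predicted flange circles for candidates
big=cv2.resize(im[140:240,215:335],None,fx=6,fy=6,interpolation=cv2.INTER_CUBIC)
t=np.linspace(0,2*np.pi,200)
for (x,y),col in (((.586,-.1875),(0,255,0)),((.586,-.190),(255,0,0))):
    for r,z in ((.042,.005),(.0175,.049)):
        q=proj(np.c_[x+r*np.cos(t),y+r*np.sin(t),0*t+z],c)
        q=((q-[215,140]+.5)*6).astype(np.int32);cv2.polylines(big,[q],True,col,1)
cv2.imwrite("pics/w6o.png",big)
E
```

```text
(no output)
```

View pics/w6o.png

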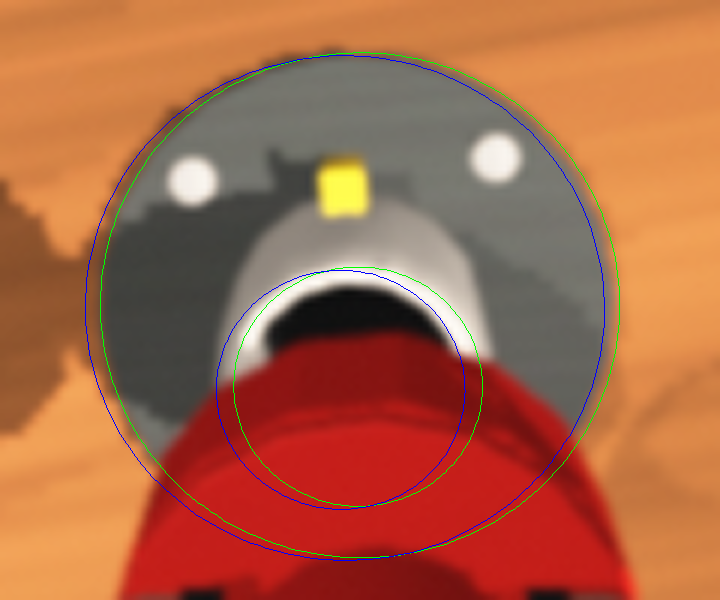

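Emit:
{"fn": "carry_out", "kwargs": {"steps": [255, 0, -2.5, -20, 0, 0, 0, 255, 0, 0, -20, 0, 0, 0, 255, 0, 0, -15, 0, 0, 0, 255, 0, 0, 0, 0, 0, 0, 255, 0, 0, 0, 0, 0, 0]}}

```text
time_s: 9.45
position: [0.5864, -0.1872, 0.1104]
eef_rot: [[-0.0, -0.983, 0.182], [0.0, 0.182, 0.983], [-1.0, 0.0, 0.0]]
wrist_force: [0.4, -0.4, -0.7]
width: 0.0273
```

```bash
python3 look.py w7;python3 - <<'E'
import pickle
from h import *
s,c,im=pickle.load(open("w7.pkl","rb"))
big=cv2.resize(im[140:260,215:335],None,fx=5,fy=5,interpolation=cv2.INTER_CUBIC)
t=np.linspace(0,2*np.pi,200)
p=s["position"]
for (x,y),r,z,col in (((.586,-.188),.042,.005,(0,255,0)),((.586,-.188),.02,.042,(0,255,0)),((p[0],p[1]),.0255,p[2]-.0486,(255,0,0)),((p[0],p[1]),.0255,p[2]-.0186,(255,0,0))):
        q=proj(np.c_[x+r*np.cos(t),y+r*np.sin(t),0*t+z],c)
        q=((q-[215,140]+.5)*5).astype(np.int32);cv2.polylines(big,[q],True,col,1)
cv2.imwrite("pics/w7o.png",big)
im=grab_frame("side");cv2.imwrite("pics/s7.png",cv2.resize(im[140:240,240:400],None,fx=5,fy=5,interpolation=cv2.INTER_CUBIC))
E
```

```text
t 9.45 p [ 0.5864 -0.1872  0.1104] zyaw 1.3875134294628535 vel 1.3022713836379238 w 0.027292222262657633 F [ 0.3505 -0.3505 -0.7419] xcol [-0.0001  0.     -1.    ] q [ -28.9397   21.3498   90.6599   -0.0014   67.9984 -108.4378]
```

View pics/w7o.png

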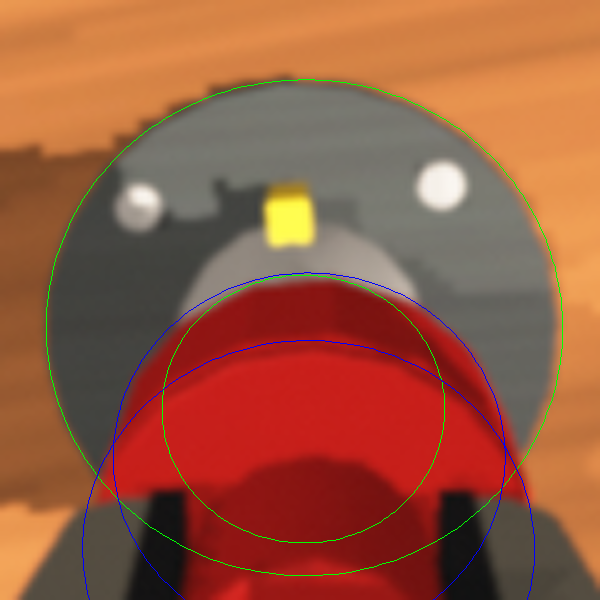

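View pics/s7.png

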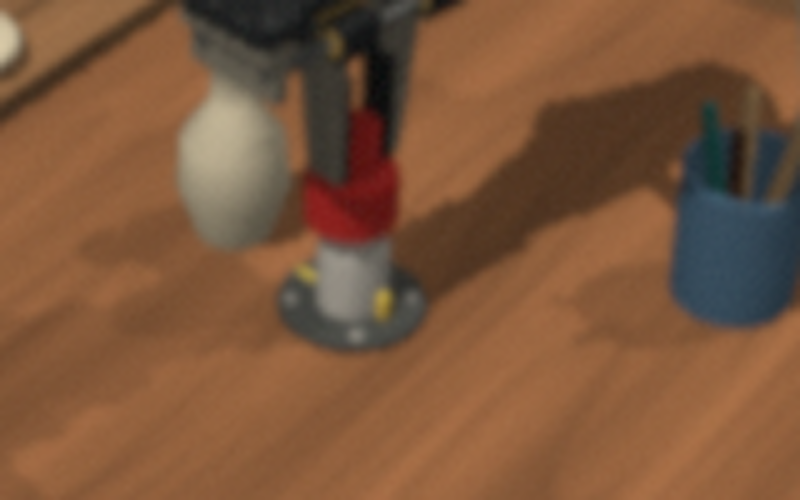

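Emit:
{"fn": "carry_out", "kwargs": {"steps": [255, -1, -2, -5, 0, 0, 0, 255, 0, 0, -4, 0, 0, 0, 255, 0, 0, 0, 0, 0, 0]}}

```text
time_s: 9.85
position: [0.5848, -0.1894, 0.1005]
eef_rot: [[-0.001, -0.983, 0.183], [0.001, 0.183, 0.983], [-1.0, 0.001, 0.0]]
wrist_force: [-1.2, 0.3, -1.4]
width: 0.0271
```

Emit:
{"fn": "carry_out", "kwargs": {"steps": [255, 0, 0, -4, 0, 0, 0, 255, 0, 0, -4, 0, 0, 0, 255, 0, 0, 0, 0, 0, 0]}}

```text
time_s: 10.15
position: [0.5847, -0.1892, 0.0923]
eef_rot: [[-0.001, -0.983, 0.183], [0.001, 0.183, 0.983], [-1.0, 0.001, 0.001]]
wrist_force: [-1.3, 0.6, -0.6]
width: 0.0271
```

```bash
python3 look.py w8; python3 -c "
from h import *
print(get_state()['moment'])"
```

```text
t 10.15 p [ 0.5847 -0.1892  0.0923] zyaw 1.38699703552223 vel 0.37425954319583393 w 0.02707814306928729 F [-1.278   0.6442 -0.5689] xcol [-0.0013  0.0008 -1.    ] q [ -29.1818   22.5559   91.3305    0.0018   66.2    -108.6516]
[ 0.0196 -0.1314 -0.025 ]
```

The skirt is past the rim with no force. I'll continue down.

Emit:
{"fn": "carry_out", "kwargs": {"steps": [255, 0, 0, -4, 0, 0, 0, 255, 0, 0, -4, 0, 0, 0, 255, 0, 0, -4, 0, 0, 0, 255, 0, 0, 0, 0, 0, 0]}}

```text
time_s: 10.6
position: [0.5847, -0.1892, 0.0802]
eef_rot: [[-0.001, -0.983, 0.183], [0.001, 0.183, 0.983], [-1.0, 0.002, 0.001]]
wrist_force: [0.3, 0.6, -1.0]
width: 0.0272
```

Emit:
{"fn": "carry_out", "kwargs": {"steps": [255, 0, 0, -4, 0, 0, 0, 255, 0, 0, -3, 0, 0, 0, 255, 0, 0, -2, 0, 0, 0, 255, 0, 0, 0, 0, 0, 0]}}

```text
time_s: 11.0
position: [0.5851, -0.1894, 0.0718]
eef_rot: [[-0.0, -0.983, 0.183], [0.0, 0.183, 0.983], [-1.0, 0.0, 0.0]]
wrist_force: [0.7, -0.0, -0.0]
width: 0.0273
```

Emit:
{"fn": "carry_out", "kwargs": {"steps": [255, 0, 0, -1, 0, 0, 0, 255, 0, 0, -1, 0, 0, 0, 255, 0, 0, 0, 0, 0, 0]}}

```text
time_s: 11.3
position: [0.5854, -0.1896, 0.0715]
eef_rot: [[0.0, -0.983, 0.183], [-0.0, 0.183, 0.983], [-1.0, -0.0, -0.0]]
wrist_force: [-3.8, 1.1, 6.6]
width: 0.0273
```

Emit:
{"fn": "carry_out", "kwargs": {"steps": [255, 0, 0, -1, 0, 0, 0, 255, 0, 0, -1, 0, 0, 0, 255, 0, 0, 0, 0, 0, 0]}}

```text
time_s: 11.6
position: [0.5855, -0.1896, 0.0715]
eef_rot: [[-0.0, -0.983, 0.182], [-0.0, 0.182, 0.983], [-1.0, 0.0, -0.0]]
wrist_force: [-8.7, 3.9, 18.8]
width: 0.0268
```

Contact came at TCP z 0.0715, the same height as when it was seated on the first port, so the cap is home. I'll relax, open and rise.

Emit:
{"fn": "carry_out", "kwargs": {"steps": [255, 0, 0, 3, 0, 0, 0, 0, 0, 0, 0, 0, 0, 0, 0, 0, 0, 0, 0, 0, 0, 0, 0, 0, 0, 0, 0, 0, 0, 0, 0, 0, 0, 0, 0, 0, 0, 0, 0, 0, 0, 0, 0, 0, 0, 0, 0, 0, 0, 0, 0, 0, 0, 0, 0, 0]}}

```text
time_s: 12.4
position: [0.5852, -0.1895, 0.0711]
eef_rot: [[-0.0, -0.983, 0.183], [0.0, 0.183, 0.983], [-1.0, 0.0, 0.0]]
wrist_force: [-0.5, 0.1, -0.3]
width: 0.0812
```

Emit:
{"fn": "carry_out", "kwargs": {"steps": [0, 0, 0, 15, 0, 0, 0, 0, 0, 0, 30, 0, 0, 0, 0, 0, 0, 40, 0, 0, 0, 0, -1, 15, 45, 0, 0, 0.14, 0, 0, 0, 0, 0, 0, 0]}}

```text
time_s: 12.9
position: [0.5882, -0.1753, 0.2107]
eef_rot: [[0.013, -0.999, 0.04], [-0.006, 0.04, 0.999], [-1.0, -0.013, -0.006]]
wrist_force: [0.3, -0.2, -0.3]
width: 0.0923
```

```bash
python3 look.py w9 cap;python3 - <<'E'
from h import *
im=grab_frame("side");cv2.imwrite("pics/s9.png",cv2.resize(im[140:240,240:400],None,fx=5,fy=5,interpolation=cv2.INTER_CUBIC))
E
```

```text
t 12.9 p [ 0.5882 -0.1753  0.2107] zyaw 1.530651654203021 vel 4.639937236858442 w 0.09229759928803648 F [ 0.2906 -0.2231 -0.317 ] xcol [ 0.0132 -0.0064 -0.9999] q [ -27.8749   14.842    86.8678    0.0326   77.4495 -115.5838]
cap 0.9 [ 0.5879 -0.189   0.0201] [264.6 182.4]
```

View pics/s9.png

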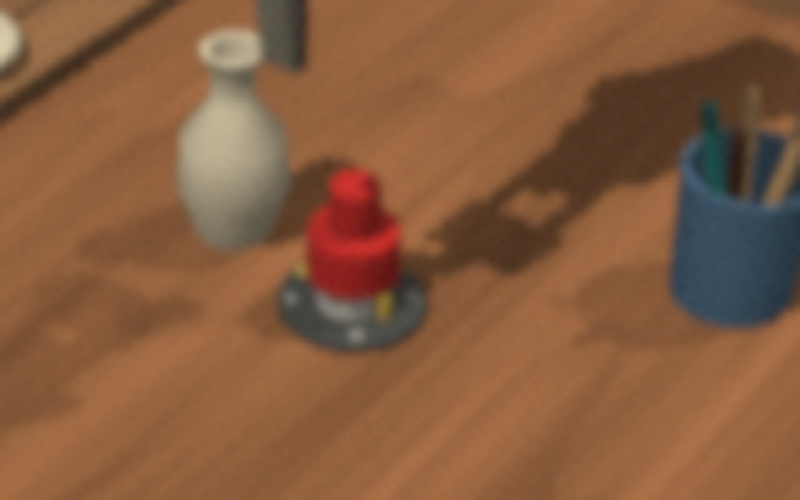

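The cap sits home on the spare port at crop (353,235), with its skirt clear of the lug and the bottle undisturbed. Next is the hood.

Emit:
{"fn": "carry_out", "kwargs": {"steps": [0, -14, 42, 2, 0, 0, 0.072, 0, -14, 42, 2, 0, 0, 0.072, 0, -14, 42, 2, 0, 0, 0.072, 0, -14, 42, 2, 0, 0, 0.072, 0, -14, 42, 2, 0, 0, 0.072, 0, -14, 42, 2, 0, 0, 0.072, 0, -14, 42, 2, 0, 0, 0.072, 0, -14, 42, 2, 0, 0, 0.072, 0, -14, 42, 2, 0, 0, 0.072, 0, -14, 42, 2, 0, 0, 0.072, 0, -14, 42, 2, 0, 0, 0.072, 0, -14, 40, 0, 0, 0, 0.072]}}

```text
time_s: 14.25
position: [0.4147, 0.3286, 0.2217]
eef_rot: [[-0.003, -0.68, -0.733], [-0.001, -0.733, 0.68], [-1.0, 0.003, 0.001]]
wrist_force: [-0.1, 0.7, -0.1]
width: 0.0918
```

```bash
python3 -c "
from station import *
[grab_frame('top') for _ in range(4)]"; python3 look.py w10 hood,hood_grip,hood_mouth
```

```text
t 14.45 p [0.4153 0.3273 0.2215] zyaw 2.391677474367821 vel 2.265787223653744 w 0.09175165582772636 F [-0.1898 -0.2708  0.9872] xcol [-0.0027 -0.0019 -1.    ] q [  25.1581    2.6622   99.2307   -0.0349   78.296  -111.8679]
hood 0.81 [0.4277 0.3385 0.0041] [275.5 194. ]
hood 0.78 [0.299  0.3966 0.001 ] [394.6 154.3]
hood_grip 0.82 [0.421  0.3408 0.0661] [281.9 206.6]
hood_grip 0.57 [0.2997 0.3944 0.0678] [416.9 162.3]
hood_mouth 0.75 [0.2631 0.3199 0.0661] [399.  71.]
hood_mouth 0.56 [0.4835 0.3981 0.0672] [275.1 285.4]
```

View pics/w10.png

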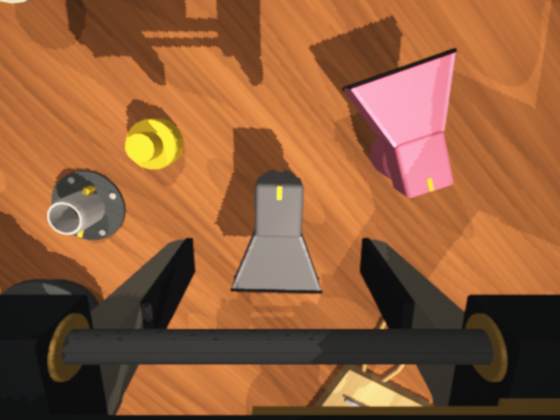

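The grey hood is at (279,210) with its yellow mark at (279,193), between the jaws. The pink one is at (410,120). The freed port is at (85,205).

```bash
python3 - <<'E'
import pickle
from h import *
s,c,im=pickle.load(open("w10.pkl","rb"))
cv2.imwrite("pics/w10c.png",cv2.resize(im[160:300,210:350],None,fx=5,fy=5,interpolation=cv2.INTER_CUBIC))
E
```

```text
(no output)
```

View pics/w10c.png

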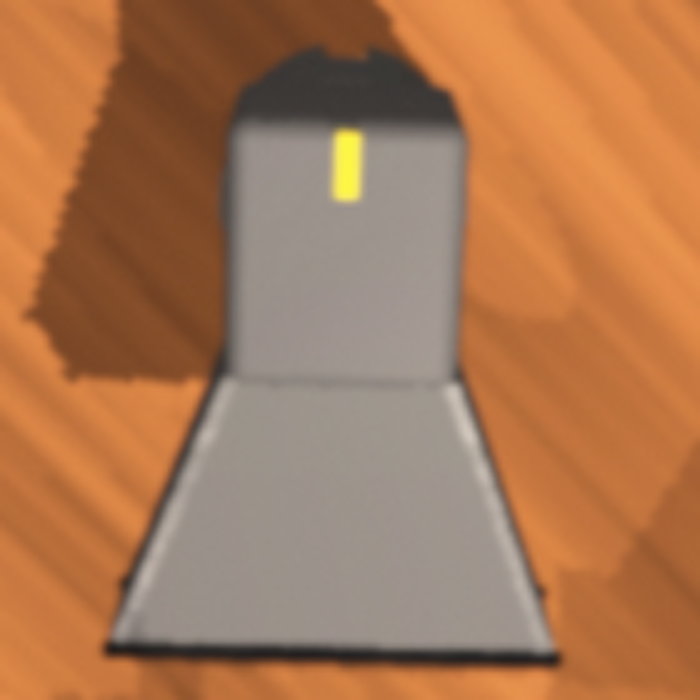

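```bash
python3 - <<'E'
import pickle
from h import *
s,c,im=pickle.load(open("w10.pkl","rb"))
f=lambda a,b:(210+a/5-.4,160+b/5-.4)
g=lambda p,z:atz(f(*p),c,z)
B=[g(p,.086) for p in ((232,127),(464,127),(230,380),(460,382))];M=[g(p,.084) for p in ((107,650),(560,660))]
for P in B+M: print(P, s["eef_rot"].T@(P-s["position"]))
d=M[1]-M[0];print("yaw mouth",np.arctan2(d[1],d[0])-np.pi/2, "w",np.linalg.norm(d))
d=B[1]-B[0];print("yaw back",np.arctan2(d[1],d[0])-np.pi/2,np.linalg.norm(d));d=B[3]-B[2];print("front",np.arctan2(d[1],d[0])-np.pi/2)
a=(B[2]+B[3]-B[0]-B[1]);print("yaw sides",np.arctan2(a[1],a[0]),np.linalg.norm(a)/2)
cen=sum(B)/4;print("centre",cen, "tool z yaw-pi/2",np.arctan2(s["eef_rot"][1,2],s["eef_rot"][0,2])-np.pi/2)
mm=(M[0]+M[1])/2-cen;print("yaw centre-mouth",np.arctan2(mm[1],mm[0]),np.linalg.norm(mm))
# height: triangulate yellow mark with top & side
ct=calibration("top")
mk=f(347,165);mt=(80+175/3-.3,70+542/3-.3)
print("mark wrist@.086",atz(mk,c,.086),tri([mk,mt],[c,ct]))
E
```

```text
[0.4206 0.3059 0.086 ] [ 0.1356  0.0116 -0.0186]
[0.3903 0.334  0.086 ] [0.1356 0.0116 0.0228]
[0.4542 0.3403 0.086 ] [ 0.1354 -0.0365 -0.0197]
[0.4232 0.3697 0.086 ] [ 0.1354 -0.0369  0.023 ]
[0.5118 0.3651 0.084 ] [ 0.1372 -0.0939 -0.045 ]
[0.4481 0.4274 0.084 ] [ 0.1373 -0.0961  0.0441]
yaw mouth 0.7959641716462933 w 0.08909187092305243
yaw back 0.8212090616210714 0.04133917996276027
front 0.8116921269595565
yaw sides 0.8118181439589264 0.04831153735045008
centre [0.4221 0.3375 0.086 ] tool z yaw-pi/2 0.8208811475729245
yaw centre-mouth 0.7928423813673801 0.08248828530386476
mark wrist@.086 [0.4103 0.3249 0.086 ] (array([0.4103, 0.3248, 0.0823]), [np.float64(0.0009819798746693554), np.float64(0.000981979874669289)])
```

Emit:
{"fn": "carry_out", "kwargs": {"steps": [0, 9, 12, -30, 0, 0, -0.015, 0, 0, 0, -40, 0, 0, 0, 0, 0, 0, -40, 0, 0, 0, 0, 0, 0, -30, 0, 0, 0, 0, 0, 0, -11, 0, 0, 0, 0, 0, 0, 0, 0, 0, 0, 0, 0, 0, 0, 0, 0, 0]}}

```text
time_s: 15.35
position: [0.4266, 0.3396, 0.0738]
eef_rot: [[0.002, -0.694, -0.72], [0.001, -0.72, 0.694], [-1.0, -0.002, -0.001]]
wrist_force: [0.1, -0.4, -0.7]
width: 0.0918
```

```bash
python3 look.py w11
```

```text
t 15.35 p [0.4266 0.3396 0.0738] zyaw 2.375118506775633 vel 0.944426653043559 w 0.09180750435320952 F [ 0.1304 -0.4286 -0.7148] xcol [ 0.0023  0.0011 -1.    ] q [  25.823    14.6494  103.8002   -0.0024   61.4047 -110.2602]
```

View pics/w11.png

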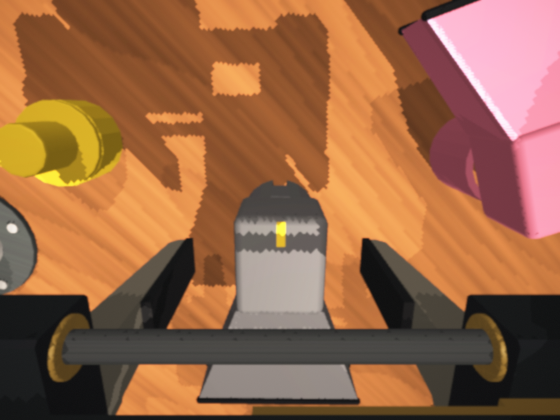

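Emit:
{"fn": "carry_out", "kwargs": {"steps": [0, -1, 1, -7, 0, 0, 0, 0, 0, 0, 0, 0, 0, 0, 255, 0, 0, 0, 0, 0, 0, 255, 0, 0, 0, 0, 0, 0, 255, 0, 0, 0, 0, 0, 0, 255, 0, 0, 0, 0, 0, 0, 255, 0, 0, 0, 0, 0, 0, 255, 0, 0, 0, 0, 0, 0, 255, 0, 0, 0, 0, 0, 0, 255, 0, 0, 0, 0, 0, 0, 255, 0, 0, 0, 0, 0, 0]}}

```text
time_s: 16.5
position: [0.4244, 0.3405, 0.0652]
eef_rot: [[0.0, -0.693, -0.721], [-0.0, -0.721, 0.693], [-1.0, -0.0, -0.0]]
wrist_force: [0.2, -0.4, -0.8]
width: 0.0439
```

```bash
python3 look.py w12
```

```text
t 16.5 p [0.4244 0.3405 0.0652] zyaw 2.3759785917692304 vel 0.09366144416029518 w 0.04387745268147386 F [ 0.2364 -0.378  -0.8422] xcol [ 0.0003 -0.0001 -1.    ] q [  26.0123   15.3392  104.0941   -0.0132   60.5524 -110.1148]
```

View pics/w12.png

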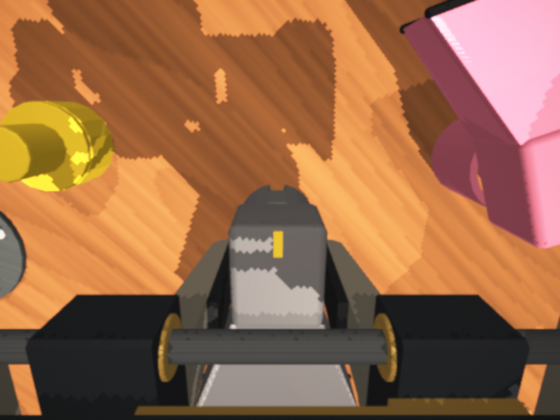

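```bash
python3 - <<'E'
import pickle
from h import *
s,c,im=pickle.load(open("w12.pkl","rb"))
big=cv2.resize(im[170:320,205:350],None,fx=5,fy=5,interpolation=cv2.INTER_CUBIC)
R=s["eef_rot"];p=s["position"]
def P(x,y,z,off): # hood coords, axis off behind TCP
    h=-R[:,1]; h=h/np.linalg.norm(h); n=R[:,2]
    o=np.array([p[0],p[1],0])+h*(-off); return o+h*x+n*y+np.array([0,0,z])
for off,col in ((.001,(0,255,0)),(.0035,(255,0,0)),(.007,(255,0,255))):
    q=np.array([P(x,y,.086,off) for x,y in ((-.026,-.022),(-.026,.022),(.026,.022),(.026,-.022))])
    cv2.polylines(big,[((proj(q,c)-[205,170]+.5)*5).astype(np.int32)],True,col,1)
    t=np.linspace(0,2*np.pi,100);q=np.array([P(.0255*np.cos(a),.0255*np.sin(a),.0,off) for a in t])
    cv2.polylines(big,[((proj(q,c)-[205,170]+.5)*5).astype(np.int32)],True,col,1)
cv2.imwrite("pics/w12o.png",big)
E
```

```text
(no output)
```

View pics/w12o.png

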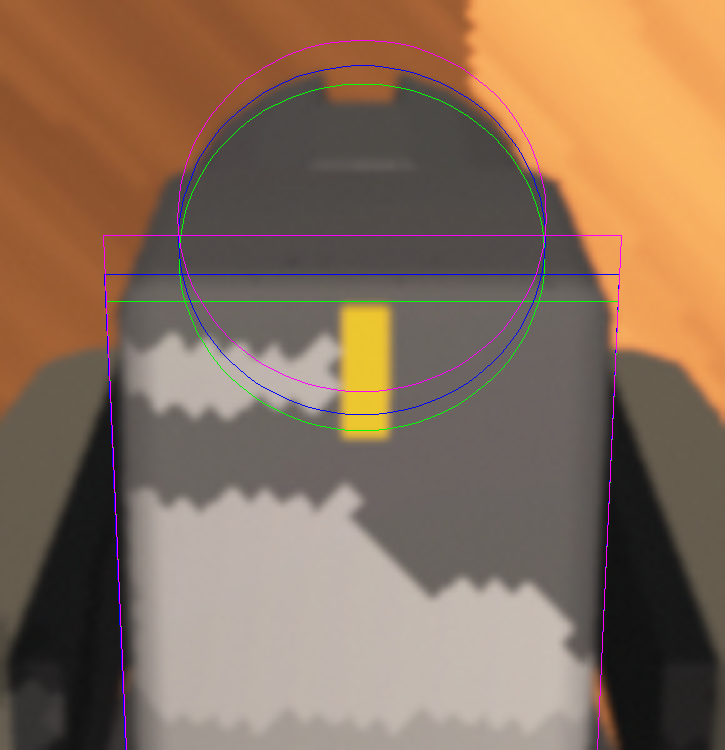

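Hood is gripped with 44 mm opening, its axis about 3 mm behind the TCP. I'll lift, turn, and stop short of the port on the side away from the vase.

Emit:
{"fn": "carry_out", "kwargs": {"steps": [255, 0, 0, 10, 0, 0, 0, 255, 0, 0, 20, 0, 0, 0, 255, 0, 0, 30, 0, 0, 0, 255, 0, 0, 30, 0, 0, 0, 255, 23, -26, 5, 0, 0, -0.06, 255, 23, -26, 0, 0, 0, -0.06, 255, 23, -26, 0, 0, 0, -0.06, 255, 23, -26, 0, 0, 0, -0.06, 255, 23, -26, 0, 0, 0, -0.06, 255, 23, -26, 0, 0, 0, -0.059, 255, 0, 0, 0, 0, 0, 0, 255, 0, 0, 0, 0, 0, 0]}}

```text
time_s: 17.75
position: [0.5619, 0.1842, 0.1601]
eef_rot: [[-0.001, -0.902, -0.431], [0.0, -0.431, 0.902], [-1.0, 0.001, 0.001]]
wrist_force: [-0.2, 0.3, -3.8]
width: 0.0441
```

```bash
python3 look.py w13 port_work; python3 - <<'E'
from h import *
im=grab_frame("side");cv2.imwrite("pics/s13.png",cv2.resize(im[200:340,80:260],None,fx=4,fy=4,interpolation=cv2.INTER_CUBIC))
E
```

```text
t 17.75 p [0.5619 0.1842 0.1601] zyaw 2.0161847635273746 vel 1.9029062567671253 w 0.04414811799660476 F [-0.1725  0.2959 -3.8346] xcol [-0.0013  0.0005 -1.    ] q [   6.4358   14.8923   92.7227    0.0382   72.4587 -109.0946]
```

View pics/w13.png

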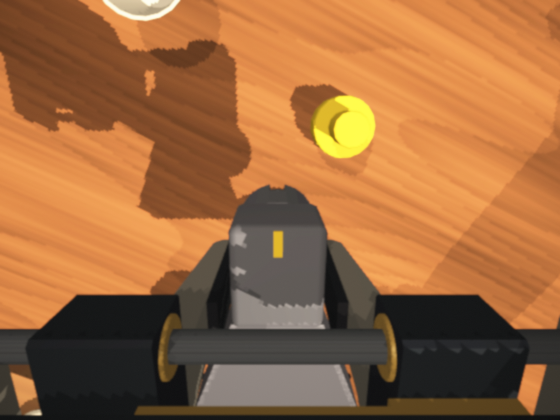

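View pics/s13.png

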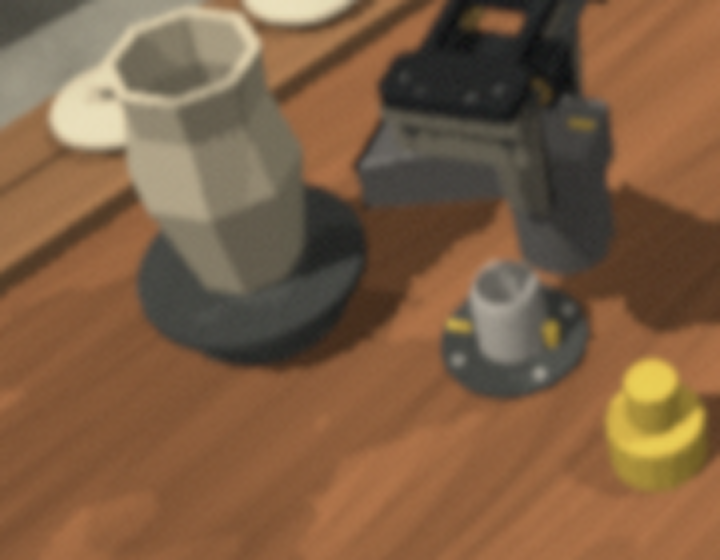

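Emit:
{"fn": "carry_out", "kwargs": {"steps": [255, 13, 6, 0, 0, 0, 0, 255, 13, 6, 0, 0, 0, 0, 255, 11, 5.4, 0, 0, 0, 0, 255, 0, 0, -15, 0, 0, 0, 255, 0, 0, -15, 0, 0, 0, 255, 0, 0, -7, 0, 0, 0, 255, 0, 0, 0, 0, 0, 0]}}

```text
time_s: 18.6
position: [0.5969, 0.2017, 0.1204]
eef_rot: [[-0.005, -0.902, -0.432], [-0.001, -0.432, 0.902], [-1.0, 0.005, 0.002]]
wrist_force: [-0.3, 1.0, -3.2]
width: 0.0437
```

```bash
python3 look.py w14; python3 - <<'E'
import pickle
from h import *
s,c,im=pickle.load(open("w14.pkl","rb"))
cv2.imwrite("pics/w14c.png",cv2.resize(im[140:290,205:350],None,fx=5,fy=5,interpolation=cv2.INTER_CUBIC)[:600])
p=s["position"]; h=np.array([.902,.431,0])
o=p-h*.003
cs=calibration("side")
im=grab_frame("side");big=cv2.resize(im[200:340,80:260],None,fx=4,fy=4,interpolation=cv2.INTER_CUBIC)
t=np.linspace(0,2*np.pi,100)
for x,y,r,z in ((o[0],o[1],.0255,p[2]-.0652),(.5962,.2003,.0175,.049),(.5962,.2003,.042,.005)):
    q=proj(np.c_[x+r*np.cos(t),y+r*np.sin(t),0*t+z],cs);cv2.polylines(big,[((q-[80,200]+.5)*4).astype(np.int32)],True,(0,255,0),1)
cv2.imwrite("pics/s14.png",big)
E
```

```text
t 18.6 p [0.5969 0.2017 0.1204] zyaw 2.017211739214327 vel 2.013746823693476 w 0.0437073962662285 F [-0.2766  0.9916 -3.2028] xcol [-0.0052 -0.0008 -1.    ] q [   7.6979   22.8705   87.4386   -0.0036   69.9913 -107.8788]
```

View pics/w14c.png

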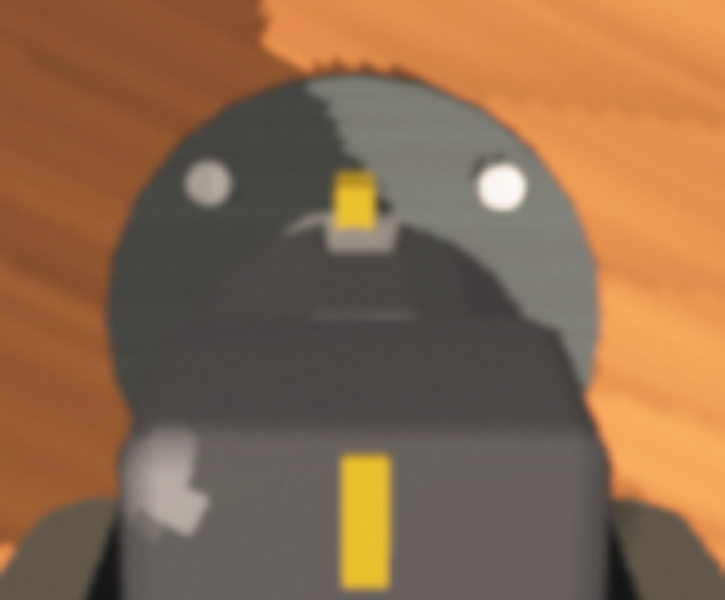

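View pics/s14.png

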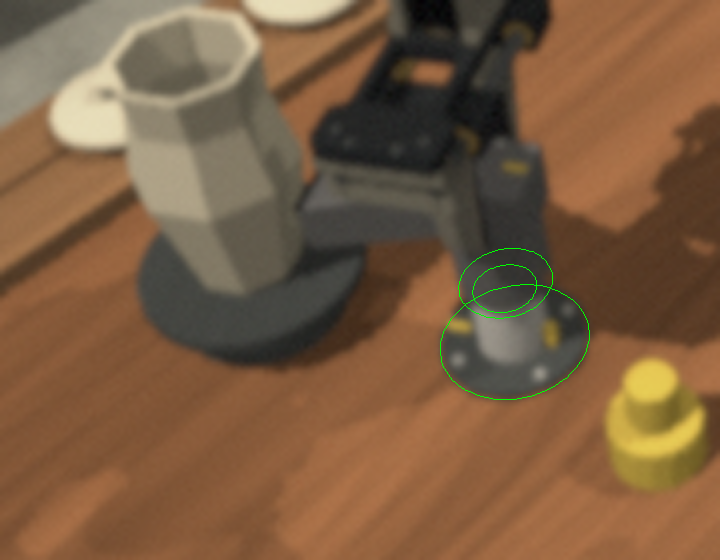

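Notch (361) and lug (355) line up to under 1 mm. I'll nudge and lower.

Emit:
{"fn": "carry_out", "kwargs": {"steps": [255, 1.5, -0.5, -4, 0, 0, 0, 255, 0, 0, -4, 0, 0, 0, 255, 0, 0, -3, 0, 0, 0, 255, 0, 0, 0, 0, 0, 0]}}

```text
time_s: 19.1
position: [0.6003, 0.2013, 0.1115]
eef_rot: [[-0.001, -0.902, -0.431], [-0.0, -0.431, 0.902], [-1.0, 0.001, 0.0]]
wrist_force: [-0.2, 0.4, -2.4]
width: 0.0434
```

Emit:
{"fn": "carry_out", "kwargs": {"steps": [255, 0, 0, -4, 0, 0, 0, 255, 0, 0, -4, 0, 0, 0, 255, 0, 0, 0, 0, 0, 0]}}

```text
time_s: 19.4
position: [0.6001, 0.2013, 0.1033]
eef_rot: [[-0.002, -0.902, -0.432], [-0.0, -0.432, 0.902], [-1.0, 0.001, 0.0]]
wrist_force: [0.0, -0.1, -2.2]
width: 0.0435
```

Emit:
{"fn": "carry_out", "kwargs": {"steps": [255, 0, 0, -5, 0, 0, 0, 255, 0, 0, -5, 0, 0, 0, 255, 0, 0, -4, 0, 0, 0, 255, 0, 0, 0, 0, 0, 0]}}

```text
time_s: 19.8
position: [0.6001, 0.2013, 0.0891]
eef_rot: [[-0.002, -0.902, -0.432], [-0.0, -0.432, 0.902], [-1.0, 0.002, 0.0]]
wrist_force: [-0.7, -0.4, -2.3]
width: 0.0441
```

```bash
python3 look.py w15; python3 - <<'E'
import pickle
from h import *
s,c,im=pickle.load(open("w15.pkl","rb"))
cv2.imwrite("pics/w15c.png",cv2.resize(im[140:260,205:350],None,fx=5,fy=5,interpolation=cv2.INTER_CUBIC))
E
```

```text
t 19.8 p [0.6001 0.2013 0.0891] zyaw 2.01703786509783 vel 0.594123669225925 w 0.04410698258104688 F [-0.7211 -0.3986 -2.2998] xcol [-0.0017 -0.0003 -1.    ] q [   7.6263   25.2372   88.1274   -0.0017   66.7331 -107.9408]
```

View pics/w15c.png

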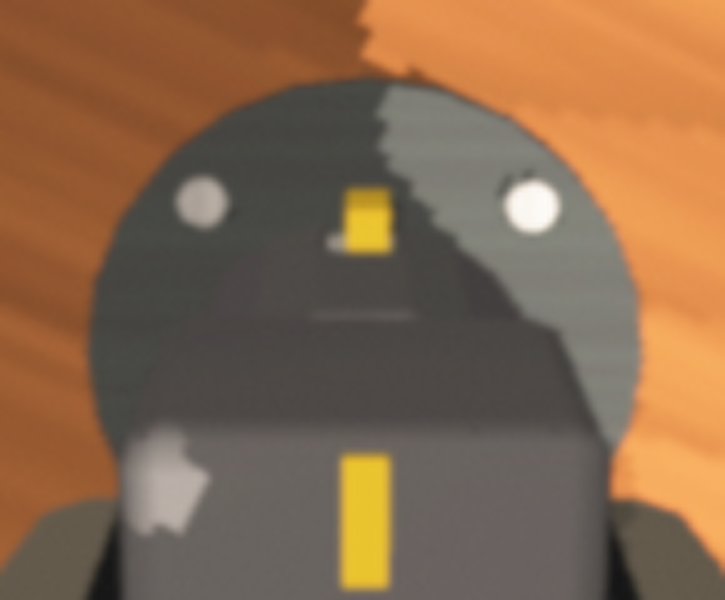

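Emit:
{"fn": "carry_out", "kwargs": {"steps": [255, -0.4, 0.8, -2, 0, 0, 0, 255, 0, 0, -4, 0, 0, 0, 255, 0, 0, -3, 0, 0, 0, 255, 0, 0, 0, 0, 0, 0]}}

```text
time_s: 20.25
position: [0.5998, 0.2021, 0.0804]
eef_rot: [[-0.001, -0.902, -0.432], [-0.0, -0.432, 0.902], [-1.0, 0.001, 0.0]]
wrist_force: [-1.3, 0.0, -2.6]
width: 0.0438
```

Emit:
{"fn": "carry_out", "kwargs": {"steps": [255, 0, 0, -4, 0, 0, 0, 255, 0, 0, -3, 0, 0, 0, 255, 0, 0, -2, 0, 0, 0, 255, 0, 0, 0, 0, 0, 0]}}

```text
time_s: 20.65
position: [0.6, 0.2022, 0.0717]
eef_rot: [[-0.001, -0.902, -0.432], [-0.0, -0.432, 0.902], [-1.0, 0.001, 0.0]]
wrist_force: [-0.3, 0.2, -3.0]
width: 0.044
```

Emit:
{"fn": "carry_out", "kwargs": {"steps": [255, 0, 0, -2, 0, 0, 0, 255, 0, 0, -2, 0, 0, 0, 255, 0, 0, 0, 0, 0, 0]}}

```text
time_s: 20.95
position: [0.601, 0.2022, 0.0702]
eef_rot: [[0.001, -0.902, -0.432], [-0.0, -0.432, 0.902], [-1.0, -0.001, -0.001]]
wrist_force: [-3.2, -0.7, 6.8]
width: 0.0441
```

Emit:
{"fn": "carry_out", "kwargs": {"steps": [255, 0, 0, -1, 0, 0, 0, 255, 0, 0, 0, 0, 0, 0]}}

```text
time_s: 21.15
position: [0.6011, 0.2022, 0.0701]
eef_rot: [[0.001, -0.902, -0.432], [-0.0, -0.432, 0.902], [-1.0, -0.001, -0.001]]
wrist_force: [-5.9, -3.0, 11.8]
width: 0.0437
```

Seated at 0.0701, where 0.0702 was expected, so the rim is on the flange. I'll relax, open and rise straight up, then back away from the vase.

Emit:
{"fn": "carry_out", "kwargs": {"steps": [255, 0, 0, 2.5, 0, 0, 0, 0, 0, 0, 0, 0, 0, 0, 0, 0, 0, 0, 0, 0, 0, 0, 0, 0, 0, 0, 0, 0, 0, 0, 0, 0, 0, 0, 0, 0, 0, 0, 0, 0, 0, 0, 0, 0, 0, 0, 0, 0, 0, 0, 0, 0, 0, 0, 0, 0]}}

```text
time_s: 21.95
position: [0.6004, 0.2022, 0.0697]
eef_rot: [[0.0, -0.902, -0.432], [-0.0, -0.432, 0.902], [-1.0, 0.0, -0.0]]
wrist_force: [-0.7, 0.1, 0.9]
width: 0.0916
```

Emit:
{"fn": "carry_out", "kwargs": {"steps": [0, 0, 0, 10, 0, 0, 0, 0, 0, 0, 25, 0, 0, 0, 0, 0, 0, 40, 0, 0, 0, 0, 0, 0, 40, 0, 0, 0, 0, -20, -10, 35, 0, 0, 0, 0, -40, -20, 0, 0, 0, 0, 0, -40, -20, 0, 0, 0, 0, 0, 0, 0, 0, 0, 0, 0]}}

```text
time_s: 22.75
position: [0.4948, 0.151, 0.2183]
eef_rot: [[-0.005, -0.902, -0.431], [-0.001, -0.431, 0.902], [-1.0, 0.005, 0.002]]
wrist_force: [0.3, -0.4, 0.3]
width: 0.0918
```

```bash
python3 look.py w16 hood,hood_mouth,cap; python3 - <<'E'
from h import *
for n in ("top","side"):
    im=grab_frame(n);c=calibration(n);cv2.imwrite(f"pics/{n}16.png",im)
    for l in ("hood","hood_grip","hood_mouth","cap","cap_knob","vase","wheel","bottle","tool_pot","bowl","port_spare"):
        for r in place_of(l,n)[:3]:
            if r["confidence"]>.4: w=toworld(r["xyz"],c);print(n,l,round(r["confidence"],2),w)
im=cv2.imread("pics/side16.png");cv2.imwrite("pics/s16c.png",cv2.resize(im[190:320,90:270],None,fx=4,fy=4,interpolation=cv2.INTER_CUBIC))
print(get_state()["time_s"])
E
```

```text
t 22.75 p [0.4948 0.151  0.2183] zyaw 2.0163400623908188 vel 8.069897634140863 w 0.09182491665793295 F [ 0.2811 -0.3868  0.288 ] xcol [-0.0055 -0.0009 -1.    ] q [   3.5876    1.1884  101.1133   -0.0305   78.0139 -111.934 ]
hood 0.98 [0.2988 0.3959 0.0033] [560.8 115.5]
hood 0.81 [0.6019 0.2011 0.0074] [275.6 277.1]
hood_mouth 0.58 [0.673  0.2351 0.0741] [275.5 372.2]
cap 0.69 [ 0.4796  0.2078 -0.0009] [326.6 189.1]
top hood 0.93 [0.2977 0.3904 0.0004]
top hood_mouth 0.78 [0.2638 0.3158 0.0672]
top hood_mouth 0.55 [0.6751 0.2382 0.0692]
top cap 0.73 [ 0.5844 -0.1948  0.0279]
top cap 0.69 [ 0.4797  0.2051 -0.0005]
top cap_knob 0.97 [ 0.5899 -0.1941  0.0668]
top vase 0.91 [0.7376 0.2689 0.0444]
top wheel 0.71 [ 0.7325  0.2643 -0.0018]
top bottle 0.85 [ 0.6798 -0.2067 -0.0048]
top tool_pot 0.62 [ 0.4222 -0.3278  0.0016]
top bowl 0.6 [0.4488 0.0169 0.0018]
top port_spare 0.93 [ 0.5849 -0.1869  0.0041]
side hood 0.65 [0.6021 0.1988 0.0065]
side hood_grip 0.79 [0.6001 0.2017 0.0709]
side hood_mouth 0.83 [0.2684 0.3125 0.0672]
side hood_mouth 0.69 [0.6768 0.2315 0.0708]
side cap 0.7 [ 0.4844  0.2062 -0.0016]
side cap 0.56 [ 0.5868 -0.1904  0.0237]
side cap_knob 0.82 [0.4859 0.2108 0.0445]
side cap_knob 0.77 [ 0.5907 -0.1928  0.067 ]
side vase 0.67 [0.7412 0.2657 0.0484]
side wheel 0.92 [0.736  0.2634 0.0016]
side bottle 0.83 [ 0.6854 -0.2064  0.0023]
side tool_pot 0.96 [ 0.4239 -0.3238  0.0022]
side tool_pot 0.43 [ 0.5864 -0.1935  0.0038]
side bowl 0.56 [0.4515 0.0197 0.0022]
side port_spare 0.72 [ 0.6892 -0.2057  0.0013]
side port_spare 0.62 [ 0.5845 -0.1949  0.0001]
side port_spare 0.53 [ 0.5941 -0.193   0.0695]
24.15
```

View pics/s16c.png

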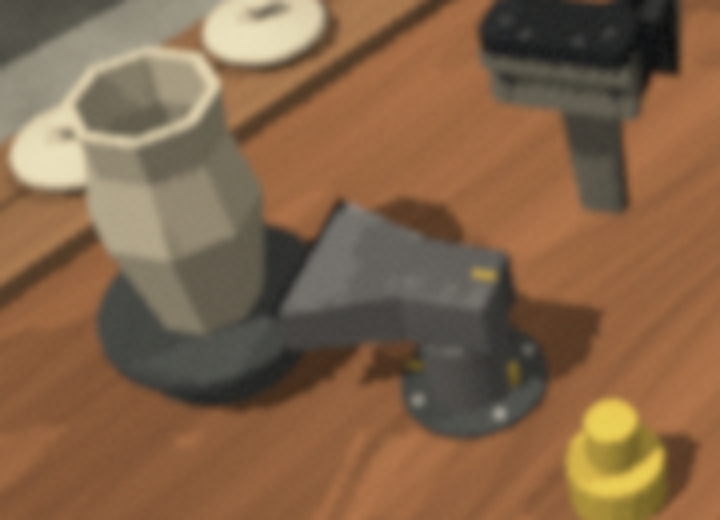

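View pics/top16.png

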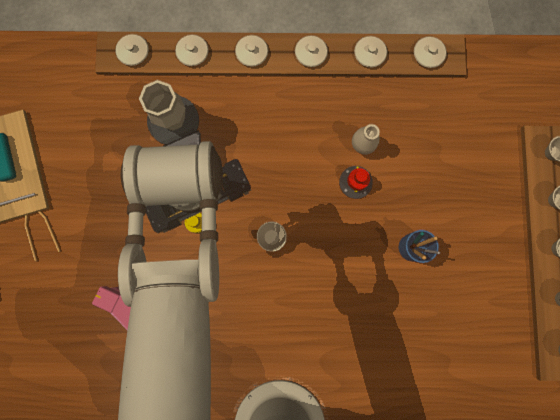

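View pics/w16.png

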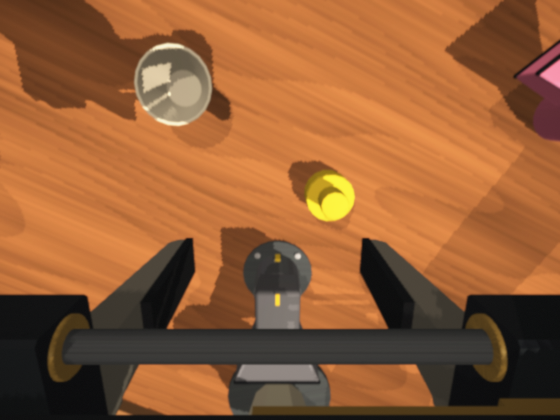

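The hood is down on the flange with its lug in the notch and its mouth to the vase. The cap is home on the spare port, and the vase, bottle, bowl and pot are in their starting places. The arm is clear, so I'm handing in.

```bash
python3 -c "
from station import *
print(finish_job())"
```

```text
the job is handed in; nothing more can be done
None
```

The red cap is fully home on the spare port, and the grey hood is fully down on the freed port with its notch over the lug and its mouth facing the vase. I handed the job in at about 24 s of the 72 s allowed; no verdict was given.

- **Cap:** it stopped at TCP height 71.5 mm, against 71.6 mm when it was seated on the first port. The side view shows the skirt clear of the lug.
- **Hood:** it stopped at 70.1 mm, where 70.2 mm was expected for the rim on the flange. The final pictures show it flush and aligned.
- **Forces:** the readings I took peaked at about 21 N (total wrist force), while pressing the cap home.
- **Everything else:** the vase, turntable, bottle, bowl and tool pot measured at their starting places to within a few mm, which is the cameras' accuracy. The arm stood clear of everything at hand-in.
- **Checks that disagreed:** the top and wrist cameras differed by about 3 mm in y on both port positions. I settled this with overlays from the wrist camera just before each insertion. The networks also gave some false labels, such as yellow and pink look-alikes reported as the cap or hood, which I ruled out by colour and position.

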